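# Plug the filler neck of a lab waste can, snug

## Task

The waste can is to be carried away: pick up the red winged plug, start it upright in the can's open neck and screw it in clockwise until its taper goes snug on the rubber ring inside. There is no stop and the ring sits deeper in some cans than in others, so go by feel: make it properly hand-tight so that it stays firm when you let go, but do not force it, the plastic thread strips. Leave the small ware round about where it stands.

Things in the scene. Friction and masses are not known exactly. Their poses are not given: they have to be found in the camera images.
- plug: Loose red plastic tapered plug, 88 mm tall, 120 g, standing upright on its nose; origin at the centre of the nose's underside, z up its axis. Nose and core z 0 to 42 mm (core 41 mm wide), flange 65 mm wide z 42 to 50, wing grip z 50 to 88 mm: a flat bar 52 mm long along the plug's x, 13 mm thick along its y. Half a turn about z gives the same plug.
- plug_wing (a point): Point on the plug's axis inside the wing, 75 mm above the plug's origin and 25 mm above its flange, axes as the plug's: grip the wing here across its y (13 mm).
- plug_lug (a point): Middle of one of the plug's two thread lugs, 24 mm off the axis towards plug +x (the other towards -x), under the ends of the wing, 22 mm above the plug's origin. Each lug is 3.6 mm thick, an arc of 24 degrees either side, out to 52 mm diameter. Right-hand thread.
- plug_nose (a point): On the axis in the tapered nose, 10 mm above the plug's origin (26 mm diameter at the tip, 41 mm from 16 mm up). Where it meets the rubber ring the turning torque begins to rise, 0.01 to 0.05 N m a degree: snug is 0.3 to 0.6 N m while turning (less is felt standing still); it strips at about 1 N m, or if pushed with over 60 N. Friction keeps it tight when let go.
- waste_can: Fixed (full, heavy) natural-white plastic can, 118 x 208 x 90 mm, on the bench; origin at the centre of its underside, z up, long side along its y. On top a carrying handle (to z 127 mm, at y 12 to 93 mm), a small black vent cap and a round open neck, 72 mm outside diameter, axis at can x 0, y -50 mm, mouth at z 136 mm.
- neck_mouth (a point): Centre of the neck's open mouth at rim height, axes as the can's. The bore is 56 mm wide and 44 mm deep. A hidden rubber ring, 36 mm inside, lies 23 to 29 mm below the mouth, differing from can to can; so the taper meets it with the flange 4 to 10 mm above the mouth, which the flange never reaches.
- neck_thread: The fixed two-start right-hand thread inside the neck; origin at the mouth's centre, axes as the can's. 4 mm ridges stand in to 45 mm diameter; lead 18 mm a turn; each begins 3 mm below the mouth at a red mark and runs down clockwise seen from above for 5/6 of a turn. Turning runs almost free (under 0.15 N m) until the ring is met.
- thread_mark (a point): One of two small red marks on the neck's rim, at can +x (the other at -x), 32 mm off the neck's axis, where the threads begin. Set in with its wing 30 to 45 degrees anticlockwise (from above) of the marks, the plug rests on the thread, flange about 13 mm above the mouth; clockwise turning then draws it in, snug after 120 to 260 degrees.
- vial_white: Bystander, loose: beige plastic reagent bottle, 32 mm diameter, 84 mm tall, white cap. Origin at the centre of its underside. Leave it alone.
- vial_red: Bystander, loose: beige plastic reagent bottle, 30 mm diameter, 76 mm tall, red cap. Origin at the centre of its underside. Leave it alone.
- cup: Bystander, loose: small clear plastic beaker, 70 mm wide, 60 mm tall. Origin at the centre of its underside. Leave it alone.
- marker: Bystander, loose: green marker pen, 25 mm wide, 112 mm tall, standing on end. Origin at the centre of its underside. Leave it alone.

How it is judged:
On the way:
1. the plug stands upright in the neck, its nose at least 26 mm below the mouth (horizontal distance between plug and neck_mouth below 0.004 m and z of plug in the frame of neck_mouth below -0.026 m and angle between the z axis of plug and the z axis of neck_mouth, either way round below 0.1 rad), for 0.2 s.
At the end, for the whole second after the job is handed in: The plug is released and at rest, upright (within 0.05 rad) and centred (within 3 mm) in the neck with its nose at least 30 mm below the mouth, and is tight: it pulls on the can's thread with more than 12 N (contact force between plug and waste_can above 12 N and horizontal distance between plug and neck_mouth below 0.003 m and z of plug in the frame of neck_mouth below -0.03 m and angle between the z axis of plug and the z axis of neck_mouth, either way round below 0.05 rad and linear speed of plug below 0.01 m/s); the robot touches nothing.
It fails at once if the plug is forced: it loads the can or its thread with more than 60 N (over-tightened or pushed hard, the thread strips) (contact force between plug and waste_can above 60 N).
It fails at once if one of the small things round about (two reagent bottles, beaker, marker) is moved more than 30 mm (distance of any of vial_white, vial_red, cup, marker from where it was at the start of the episode above 0.03 m).
It also fails if it takes over 64 s, if anything falls off the work surface, if the arm or the gripper's body presses on something with over 40 N, if the wrist force passes 120 N, or if a joint passes its speed limit or range.

## Robot

A 7-joint arm with a two-finger parallel gripper is mounted at the origin on a cart in front of the work surface, level with it; the furniture and walls round the work are solid. World frame = base frame: x ahead of the robot, y to its left, z up, the work surface at z = 0. Lengths are in m, angles in rad, forces in N, time in s.
With the tool pointing down it reaches from about 0.35 to 0.775 m from the base axis. Payload 3.1 kg.
Tool frame: the origin (TCP) lies where the fingers leave the gripper's body, on its centre line; the fingertips stand 73 mm ahead of it and the grasp point (between the pads) lies 54 mm ahead of it; z points along the fingers, y is the direction in which the jaws open and shut (so a half turn about z gives the same grasp; the last joint's range is limited). The gripper opens to 85 mm and grips with 20 to 120 N. Pads are 22 mm wide; open, the fingers measure 114 mm over their backs; the gripper's body (76 mm by 85 mm) begins 54 mm behind the grasp point. The pads swing forward as they close: fully open they stand 13 mm farther back than shut.
Start: joints at [-0.042, 0.311, 0.014, 1.512, -0.004, 1.319, -0.027], TCP at [0.55, 0, 0.304] pointing down, gripper open.
Joint ranges: [-2.7, 2.7], [-0.3, 1.91], [-1.27, 1.3], [0.12, 2.57], [-1.44, 4.58], [0.2, 2.03], [-3.05, 3.05]. Speed limits (rad/s): [2.79, 2.79, 3.14, 3.14, 3.14, 3.14, 3.14].

## Interface

Orientations are given as a unit quaternion [w, x, y, z].
In Python, from bench import manip gives the robot as it stands.
- The arm moves only by the tool move_arm, never from a script. Its argument "targets" is a list of rows, each a list of 3 entries, a list of its own where there are three numbers: the opening, from -1 (shut) to 1 (fully open), then the shift along the world's x, y, z in cm, then the turn, a rotation vector about the world's x, y, z in rad. A call has 1 to 20 rows; each row shifts and turns the commanded pose from where the row before left it; what a row does not reach is not made up. A row lasts 1/12 s, in which the tool goes at most 41.7 mm and 7.16 degrees, less where a joint would pass 70% of its speed; a pose out of reach is approached as far as the arm can. A call is refused whole if a number of a shift passes 4.17 or a number of a turn 0.125, either way. A call with a gripper value outside its range is refused whole. The fingers move at their own pace and stop on an object; "grip_force" is the grip in N (left out, the last holds). Time passes only in rows, so rows that do not move let the fingers close. It gives the time, the measured TCP pose, the force and the opening at its end, in the units of the state.
- manip.observe(): the state, without advancing time (a new reading comes with each control period).
- manip.camera(name): name is "scene" or "side" or "wrist"; returns (picture, depth): 480x640x3 uint8, red, green, blue; 480x640 float32, m along the optical axis (not along the pixel's ray), 0 where there is no reading.
- manip.camera_model(name): a dict with "fx", "fy", "cx", "cy" (pixels), "k1" (the pictures are not rectified: a ray, as slopes to the right and down, at radius r is drawn at 1 + k1 r^2 times it, then the intrinsics apply), "xyz" and "orientation" of the camera in the world; the wrist camera has in their place "T_tool_cam" (4x4, takes a point from camera to tool coordinates, whose origin is the TCP and whose axes are the flange's). Camera axes: x right, y down, z forward; pixel columns grow to the right and rows downward; lengths in m; the calibration is good to about 2 mm. A picture is of the moment at which its call begins: read the wrist's pose just before it. camera_model takes no time and is no camera call.
- manip.finish_job(): hands the job in, once; it reports no verdict.
The state is a dict: "time_s": time; "qpos": joint angles; "qvel": joint speeds; "tau": joint torques, N m; "position": TCP position; "tcp_rot": TCP orientation; "wrist_force": force on the tool from outside, world axes, zero at the start; "ft_torque": the same for the moment, N m; "gripper_width": finger opening in m.
Only numpy, scipy, OpenCV 4.12 (cv2) and the standard library are available. Lean on these libraries where they do the work, as an engineer would, in place of code of your own. Each camera call takes 0.05 s, during which the arm holds its last target.

## Working session

There is one attempt and no reset: what is moved stays moved. The work goes in short steps, Python scripts to look and compute and a tool call to move; the robot and the scene stay as the last step left them, time stands still between calls to the robot, and variables do not carry over. Pictures are saved under pics/ and viewed, and the job is handed in when it is done.

Besides the shell and the picture viewer there is one more tool, called after "Emit:" by a JSON object that holds its "op" and its "data", one argument or row to a line. move_arm: Moves the arm, as the interface text tells. Its arguments: {"type":"object","properties":{"targets":{"type":"array","items":{"type":"array"}},"grip_force":{"type":"number"}},"required":["targets"]}

```bash
mkdir -p pics; ls
cat > h.py <<'E'
import numpy as np, cv2
from bench import manip
from scipy.spatial.transform import Rotation as R
def q2R(q): return R.from_quat([q[1],q[2],q[3],q[0]]).as_matrix()
def save(n,p): cv2.imwrite('pics/'+n+'.png',cv2.cvtColor(p,cv2.COLOR_RGB2BGR))
def pose(name,st=None):
    m=manip.camera_model(name)
    if 'T_tool_cam' in m:
        T=np.eye(4);T[:3,:3]=q2R(st['tcp_rot']);T[:3,3]=st['position'];T=T@np.array(m['T_tool_cam'])
        return m,T[:3,:3],T[:3,3]
    return m,q2R(m['orientation']),np.array(m['xyz'])
def rays(m,uv):
    uv=np.atleast_2d(np.float64(uv));K=np.array([[m['fx'],0,m['cx']],[0,m['fy'],m['cy']],[0,0,1.]])
    p=cv2.undistortPoints(uv.reshape(-1,1,2),K,np.array([m['k1'],0,0,0.])).reshape(-1,2)
    return np.c_[p,np.ones(len(p))]
def onplane(name,uv,z,st=None):
    m,Rm,t=pose(name,st);d=rays(m,uv)@Rm.T
    return t+d*((z-t[2])/d[:,2])[:,None]
def bydepth(name,uv,dep,st=None):
    m,Rm,t=pose(name,st);return t+(rays(m,uv)*np.asarray(dep).reshape(-1,1))@Rm.T
E
python3 - <<'E'
from h import *
st=manip.observe();print(st)
for n in ['scene','side','wrist']:
    p,d=manip.camera(n);save(n+'0',p);np.save(n+'0.npy',d);np.save(n+'0p.npy',p);print(n,manip.camera_model(n))
E
```

```text
pics
{'time_s': 0.0, 'qpos': array([-0.04174307,  0.31171445,  0.01398201,  1.51306725, -0.00439265,
        1.31920648, -0.02720155]), 'qvel': array([ 0.00025675, -0.00132352,  0.00028716, -0.00113032,  0.00058815,
       -0.00071495, -0.0008436 ]), 'tau': array([-8.45983850e-04, -3.79911804e+01,  1.45537080e-01, -2.30588043e+01,
        1.22032766e-02,  1.37352623e-02,  4.05736500e-06]), 'position': array([5.49434406e-01, 4.51998515e-05, 3.02822902e-01]), 'tcp_rot': array([-0.00079975,  0.70706046,  0.70715211, -0.00087096]), 'wrist_force': array([-0.25609426,  0.59399382, -0.08330354]), 'ft_torque': array([ 0.02439768,  0.00217984, -0.00513695]), 'gripper_width': 0.08541790451603602}
scene {'fx': 493.2024937254697, 'fy': 493.2024937254697, 'cx': 312.96127812246334, 'cy': 237.5550390045102, 'k1': -0.050991454631083, 'xyz': array([-0.02790672,  0.65903609,  0.82093037]), 'orientation': array([ 0.16891574, -0.42104524,  0.82617549, -0.33409945])}
side {'fx': 504.76573878298046, 'fy': 504.76573878298046, 'cx': 313.72205101787466, 'cy': 232.26896749882874, 'k1': -0.10789819836123168, 'xyz': array([0.13454813, 0.90799844, 0.66972525]), 'orientation': array([ 0.11141623, -0.23601146,  0.85545211, -0.44731053])}
wrist {'fx': 330.4779839976451, 'fy': 330.4779839976451, 'cx': 319.3668073314342, 'cy': 241.366359471181, 'k1': -0.019139804826793155, 'T_tool_cam': array([[-4.80647744e-04, -9.59720433e-01, -2.80956331e-01,
         7.16702882e-02],
       [ 9.99999884e-01, -4.58692322e-04, -1.43905976e-04,
        -3.39153991e-04],
       [ 9.23699380e-06, -2.80956368e-01,  9.59720542e-01,
        -7.05781768e-02],
       [ 0.00000000e+00,  0.00000000e+00,  0.00000000e+00,
         1.00000000e+00]])}
```

View pics/scene0.png

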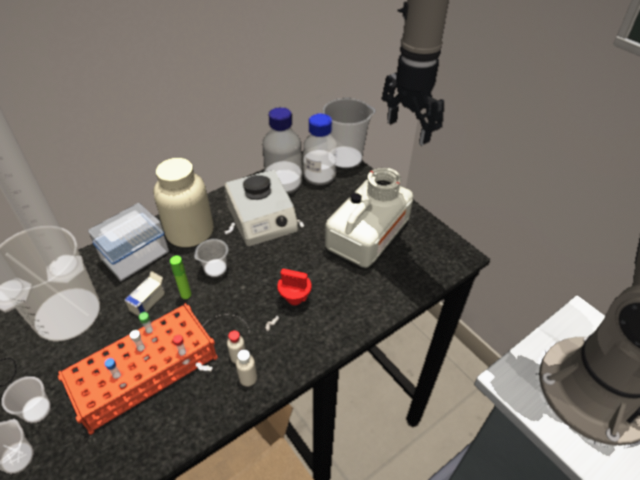

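View pics/side0.png

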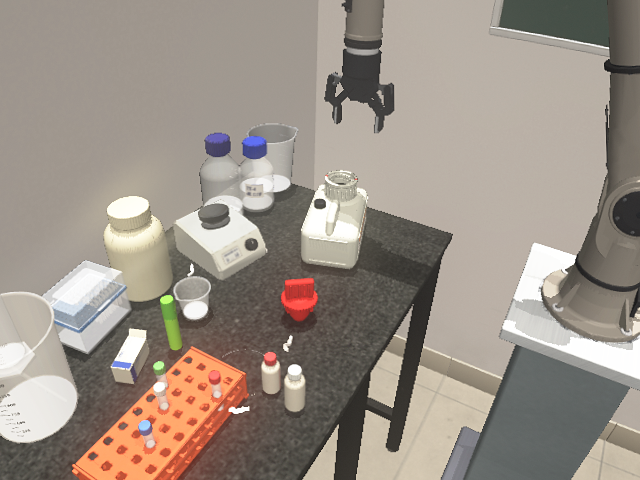

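View pics/wrist0.png

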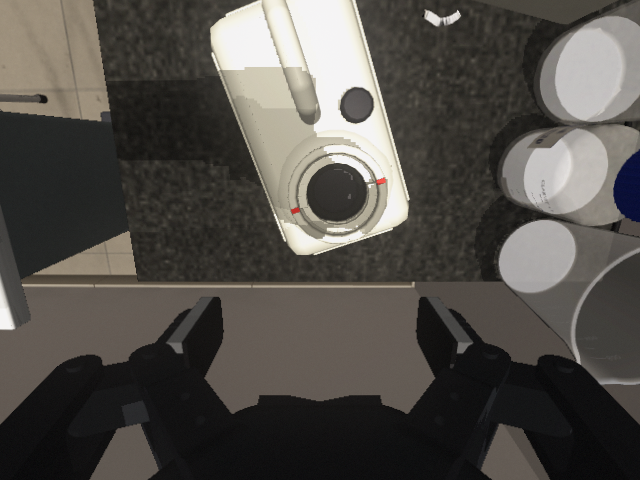

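The wrist view shows the neck, with its mouth at about (338,195) and red marks at (295,211) and (381,182). The plug is at about (294,290) in the scene view and (299,300) in the side view. Next I'll measure them.

Run:
```python
from h import *
st=manip.observe()
p=np.load('wrist0p.npy');d=np.load('wrist0.npy')
hsv=cv2.cvtColor(p,cv2.COLOR_RGB2HSV)
def red(h): return (((h[...,0]<6)|(h[...,0]>174))&(h[...,1]>150)&(h[...,2]>80)).astype(np.uint8)
n,l,s,c=cv2.connectedComponentsWithStats(red(hsv))
for i in range(1,n):
    if s[i,4]>5: print('wr',s[i],c[i],onplane('wrist',c[i],0.136,st), bydepth('wrist',c[i],d[int(c[i][1]),int(c[i][0])],st))
# neck: points at z near .136 by depth
vv,uu=np.mgrid[80:280,200:450];P=bydepth('wrist',np.c_[uu.ravel(),vv.ravel()],d[vv,uu].ravel(),st)
m=(P[:,2]>0.129)&(P[:,2]<0.142);Q=P[m]
# cluster near mark midpoint
print(len(Q),np.percentile(Q[:,2],[5,50,95]))
cc=np.c_[uu.ravel(),vv.ravel()][m];im=np.zeros((480,640),np.uint8);im[cc[:,1],cc[:,0]]=255
n,l,s,c=cv2.connectedComponentsWithStats(im)
for i in range(1,n):
    if s[i,4]>100: print(s[i],c[i])
k=1+np.argmax([s[i,4] for i in range(1,n)]);ct=max(cv2.findContours((l==k).astype(np.uint8),cv2.RETR_EXTERNAL,cv2.CHAIN_APPROX_NONE)[0],key=cv2.contourArea)
W=onplane('wrist',ct.reshape(-1,2),0.136,st)[:,:2].astype(np.float32);print('circle',cv2.minEnclosingCircle(W),cv2.fitEllipse(W))
for nm in ['scene','side']:
    p=np.load(nm+'0p.npy');d=np.load(nm+'0.npy');h=cv2.cvtColor(p,cv2.COLOR_RGB2HSV)
    n,l,s,c=cv2.connectedComponentsWithStats(red(h))
    for i in range(1,n):
        if s[i,4]>200:
            print(nm,s[i],c[i])
            v,u=np.where(l==i);P=bydepth(nm,np.c_[u,v],d[v,u]);ok=d[v,u]>0;P=P[ok]
            if abs(np.median(P[:,0])-.4)<1: print(np.percentile(P,[1,50,99],axis=0).round(4))
            if s[i,4]>400:
                top=P[(P[:,2]>0.055)];b=top[:,:2]
                t2=P[P[:,2]>0.083];print('top',len(t2),t2.mean(0))
                if len(t2)>5:
                    r=cv2.minAreaRect(t2[:,:2].astype(np.float32));print(r)
                    U,S,V=np.linalg.svd(t2[:,:2]-t2[:,:2].mean(0));print('dir',np.degrees(np.arctan2(V[0,1],V[0,0])),S)
                cv2.imwrite('pics/%s_plug.png'%nm,cv2.resize(cv2.cvtColor(p[s[i,1]-15:s[i,1]+s[i,3]+15,s[i,0]-15:s[i,0]+s[i,2]+15],cv2.COLOR_RGB2BGR),None,fx=6,fy=6,interpolation=cv2.INTER_NEAREST))
```

```text
wr [377 178   8   7  36] [380.69444444 180.86111111] [[0.59256398 0.04702268 0.136     ]] [[0.59221472 0.04722233 0.13792096]]
wr [291 208   9   6  34] [295.08823529 210.17647059] [[0.53119975 0.02584193 0.136     ]] [[0.53136996 0.02627194 0.1382272 ]]
4430 [0.12975766 0.13566511 0.13751964]
[ 288  144  100  100 4413] [337.32064355 193.27237707]
circle ((0.5618739128112793, 0.03662208095192909), 0.03610707446932793) ((0.5618125200271606, 0.03669416531920433), (0.07104603946208954, 0.07115784287452698), 11.200357437133789)
scene [277 268  35  37 947] [293.76768743 285.59978881]
[[ 0.4565  0.271  -0.0008]
 [ 0.4796  0.3343  0.0527]
 [ 0.5628  0.3601  0.0901]]
top 162 [0.48691264 0.3295689  0.08741067]
((0.4881647527217865, 0.3290868103504181), (0.05180136114358902, 0.015325566753745079), 40.77726745605469)
dir -141.67937302588155 [0.1888721  0.04740827]
scene [  82  351  133   84 1175] [142.47319149 393.89021277]
[[ 0.4598  0.5308 -0.002 ]
 [ 0.4675  0.6738  0.0038]
 [ 0.4891  0.7655  0.0504]]
top 0 [nan nan nan]
side [ 281  278   37   43 1189] [298.89823381 297.57106812]
[[0.4567 0.2412 0.0013]
 [0.4818 0.34   0.0528]
 [0.5314 0.3625 0.0898]]
top 191 [0.48678907 0.3324783  0.08733406]
((0.48678839206695557, 0.3312353193759918), (0.05008251219987869, 0.01534707099199295), 35.361759185791016)
dir -141.35143873403095 [0.20148873 0.05001271]<stdin>:30: RuntimeWarning: Mean of empty slice.
  ret = um.true_divide(
```

Emit:
{"op": "move_arm", "data": {
  "targets": [
    [1,[-0.33,1.74,0],[0,0,0.118]],
    [1,[-0.33,1.74,0],[0,0,0.118]],
    [1,[-0.33,1.74,0],[0,0,0.118]],
    [1,[-0.33,1.74,0],[0,0,0.118]],
    [1,[-0.33,1.74,0],[0,0,0.118]],
    [1,[-0.33,1.74,0],[0,0,0.118]],
    [1,[-0.33,1.74,0],[0,0,0.118]],
    [1,[-0.33,1.74,0],[0,0,0.118]],
    [1,[-0.33,1.74,0],[0,0,0.118]],
    [1,[-0.33,1.74,0],[0,0,0.118]],
    [1,[-0.33,1.74,0],[0,0,0.118]],
    [1,[-0.33,1.74,0],[0,0,0.118]],
    [1,[-0.33,1.74,0],[0,0,0.118]],
    [1,[-0.33,1.74,0],[0,0,0.118]],
    [1,[-0.33,1.74,0],[0,0,0.118]],
    [1,[-0.33,1.74,0],[0,0,0.118]],
    [1,[-0.33,1.74,0],[0,0,0.118]],
    [1,[-0.33,1.74,0],[0,0,0.118]],
    [1,[-0.28,1.78,0],[0,0,0.118]],
    [1,[0,0,0],[0,0,0]]
  ]
}}

```text
time_s: 1.82
position: [0.4853, 0.3355, 0.3034]
tcp_rot: [-0.001, -0.334, 0.943, 0.002]
wrist_force: [-1.0, 0.8, -0.5]
gripper_width: 0.0853
```

```bash
cat > pl.py <<'E'
from h import *
import sys
n=sys.argv[1]
st=manip.observe();p,d=manip.camera('wrist');save(n,p);np.save(n+'p.npy',p);np.save(n+'.npy',d)
Rm=q2R(st['tcp_rot']);print(st['time_s'],st['position'],'jaw',np.degrees(np.arctan2(Rm[1,1],Rm[0,1])),'z',Rm[:,2],'q',st['qpos'].round(3),'F',st['wrist_force'].round(2),'T',st['ft_torque'].round(3),'w',st['gripper_width'])
E
python3 pl.py w1
python3 - <<'E'
from h import *
st=manip.observe()
p=np.load('w1p.npy');d=np.load('w1.npy')
h=cv2.cvtColor(p,cv2.COLOR_RGB2HSV)
m=(((h[...,0]<6)|(h[...,0]>174))&(h[...,1]>150)&(h[...,2]>50)).astype(np.uint8)
n,l,s,c=cv2.connectedComponentsWithStats(m);i=1+np.argmax(s[1:,4]);print(s[i],c[i])
v,u=np.where(l==i);P=bydepth('wrist',np.c_[u,v],d[v,u],st)
t=P[P[:,2]>.08];print(len(t),t.mean(0),cv2.minAreaRect(t[:,:2].astype(np.float32)),np.percentile(t[:,2],[5,50,95]))
U,S,V=np.linalg.svd(t[:,:2]-t[:,:2].mean(0),full_matrices=False);print(np.degrees(np.arctan2(V[0,1],V[0,0])))
f=P[(P[:,2]>.046)&(P[:,2]<.054)][:,:2].astype(np.float32);print('flange',cv2.minEnclosingCircle(f))
E
```

```text
1.8167 [0.48532411 0.33548802 0.3033725 ] jaw 129.0038436927096 z [-0.00281391  0.00380369 -0.99998881] q [-0.292  0.44  -0.501  1.381  0.205  1.373  1.459] F [-0.97  0.8  -0.52] T [ 0.073  0.054 -0.003] w 0.08530939249715022
[ 278  183   67   71 3451] [311.04984063 216.80034773]
832 [0.4875235  0.32522004 0.09173778] ((0.47210559248924255, 0.31270572543144226), (0.0958966612815857, 0.015177428722381592), 39.1971321105957) [0.08424402 0.0879823  0.08958831]
36.78261327041348
flange ((0.4895295202732086, 0.32651486992836), 0.033424846827983856)
```

View pics/w1.png

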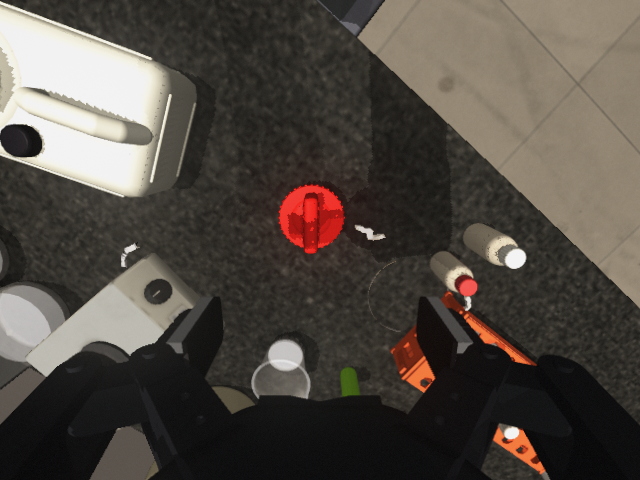

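The plug is seen at (311,217), wing roughly vertical in the picture. I'll drop the depth outliers before using the fit.

Run:
```python
from h import *
st=manip.observe()
p=np.load('w1p.npy');d=np.load('w1.npy')
h=cv2.cvtColor(p,cv2.COLOR_RGB2HSV)
m=(((h[...,0]<6)|(h[...,0]>174))&(h[...,1]>150)&(h[...,2]>50)).astype(np.uint8)
n,l,s,c=cv2.connectedComponentsWithStats(m);i=1+np.argmax(s[1:,4])
v,u=np.where(l==i);P=bydepth('wrist',np.c_[u,v],d[v,u],st);uv=np.c_[u,v]
k=(P[:,2]>.0855)&(P[:,2]<.0915);W=onplane('wrist',uv[k],0.088,st)[:,:2];
im=np.zeros(m.shape,np.uint8);im[v[k],u[k]]=1;n2,l2,s2,c2=cv2.connectedComponentsWithStats(im);j=1+np.argmax(s2[1:,4]);print(s2[j],c2[j])
vv,uu=np.where(l2==j);W=onplane('wrist',np.c_[uu,vv],0.088,st)[:,:2];print(W.mean(0),cv2.minAreaRect(W.astype(np.float32)))
ct=max(cv2.findContours((l==i).astype(np.uint8),0,1)[0],key=cv2.contourArea).reshape(-1,2)
ct=ct[ct[:,1]<235]
W=onplane('wrist',ct,0.050,st)[:,:2].astype(np.float32);print('flange',cv2.fitEllipse(W))
for nm,uv in [('scene',[(236,336),(243,355),(208,245),(178,260)]),('side',[(271,358),(294,372)])]:
  print(onplane(nm,uv,0.08).round(3))
```

```text
[304 198  14  56 741] [310.44264507 225.22672065]
[0.48867945 0.32597482] ((0.48923802375793457, 0.3263227641582489), (0.0503234937787056, 0.011815053410828114), 38.512088775634766)
flange ((0.4894346594810486, 0.32627418637275696), (0.06521277874708176, 0.06605572998523712), 127.38697814941406)
[[0.434 0.488 0.08 ]
 [0.394 0.497 0.08 ]
 [0.659 0.425 0.08 ]
 [0.657 0.493 0.08 ]]
[[0.436 0.495 0.08 ]
 [0.392 0.5   0.08 ]]
```

Emit:
{"op": "move_arm", "data": {
  "targets": [
    [1,[0.2,-0.45,-2],[0,0,-0.008]],
    [1,[0.2,-0.47,-2.5],[0,0,0]],
    [1,[0,0,-2.5],[0,0,0]],
    [1,[0,0,-2],[0,0,0]],
    [1,[0,0,-1],[0,0,0]],
    [1,[0,0,0],[0,0,0]],
    [1,[0,0,0],[0,0,0]]
  ]
}}

```text
time_s: 2.45
position: [0.4922, 0.3211, 0.204]
tcp_rot: [-0.0, -0.325, 0.946, -0.0]
wrist_force: [0.2, 0.3, -0.4]
gripper_width: 0.0855
```

```bash
python3 pl.py w2
```

```text
2.45 [0.4922423  0.32113875 0.20402219] jaw 127.90456728122449 z [-4.59758829e-05 -6.23119359e-04 -9.99999805e-01] q [-0.278  0.504 -0.473  1.538  0.243  1.159  1.433] F [ 0.21  0.33 -0.43] T [ 0.048  0.005 -0.009] w 0.08553205700869466
```

View pics/w2.png

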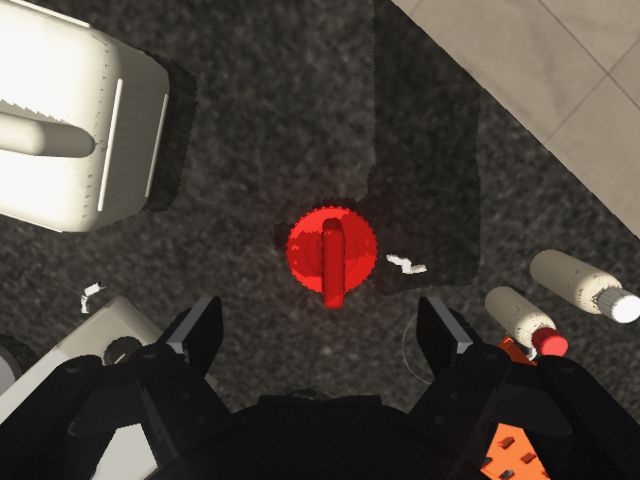

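```bash
cat > meas.py <<'E'
from h import *
import sys
def plug(n,st,zo=0.0,vmax=None):
    p=np.load(n+'p.npy');d=np.load(n+'.npy')
    h=cv2.cvtColor(p,cv2.COLOR_RGB2HSV)
    m=(((h[...,0]<6)|(h[...,0]>174))&(h[...,1]>150)&(h[...,2]>50)).astype(np.uint8)
    nn,l,s,c=cv2.connectedComponentsWithStats(m);i=1+np.argmax(s[1:,4])
    v,u=np.where(l==i);P=bydepth('wrist',np.c_[u,v],d[v,u],st)
    k=(P[:,2]>zo+.085)&(P[:,2]<zo+.0915)
    im=np.zeros(m.shape,np.uint8);im[v[k],u[k]]=1;n2,l2,s2,c2=cv2.connectedComponentsWithStats(im);j=1+np.argmax(s2[1:,4]);print(s2[j],c2[j])
    vv,uu=np.where(l2==j);W=onplane('wrist',np.c_[uu,vv],zo+0.088,st)[:,:2];print('wing',cv2.minAreaRect(W.astype(np.float32)))
    ct=max(cv2.findContours((l==i).astype(np.uint8),0,1)[0],key=cv2.contourArea).reshape(-1,2)
    ct=ct[ct[:,1]<s[i,1]+0.6*s[i,3]]
    W=onplane('wrist',ct,zo+0.050,st)[:,:2].astype(np.float32);print('flange',cv2.fitEllipse(W))
if __name__=='__main__': plug(sys.argv[1],manip.observe())
E
python3 meas.py w2
```

```text
[ 322  228   24   81 1660] [333.27409639 267.82891566]
wing ((0.48816853761672974, 0.32977235317230225), (0.051968492567539215, 0.014135882258415222), 38.03546905517578)
flange ((0.48884862661361694, 0.330073744058609), (0.06540704518556595, 0.06655187904834747), 134.19566345214844)
```

Emit:
{"op": "move_arm", "data": {
  "targets": [
    [1,[-0.37,0.88,0],[0,0,0]],
    [1,[0,0,0],[0,0,0]],
    [1,[0,0,-2],[0,0,0]],
    [1,[0,0,-2],[0,0,0]],
    [1,[0,0,-2],[0,0,0]],
    [1,[0,0,-1.4],[0,0,0]],
    [1,[0,0,0],[0,0,0]],
    [1,[0,0,0],[0,0,0]],
    [1,[0,0,0],[0,0,0]]
  ]
}}

```text
time_s: 3.25
position: [0.4887, 0.3318, 0.1315]
tcp_rot: [0.001, -0.326, 0.945, 0.001]
wrist_force: [0.2, -0.2, 0.4]
gripper_width: 0.0855
```

```bash
python3 pl.py w3; python3 meas.py w3
```

```text
3.25 [0.48871406 0.33177367 0.13153604] jaw 128.02961033321594 z [ 0.00225764  0.00201843 -0.99999541] q [-0.312  0.583 -0.452  1.61   0.288  1.012  1.383] F [ 0.24 -0.15  0.42] T [-0.007 -0.002  0.032] w 0.0854594587978468
[ 297  266   35  116 3587] [314.12907722 322.83746864]
wing ((0.48732790350914, 0.32847243547439575), (0.05089537426829338, 0.012912468053400517), 38.43841552734375)
flange ((0.48756325244903564, 0.3279540538787842), (0.06547911465167999, 0.06693582981824875), 163.85162353515625)
```

View pics/w3.png

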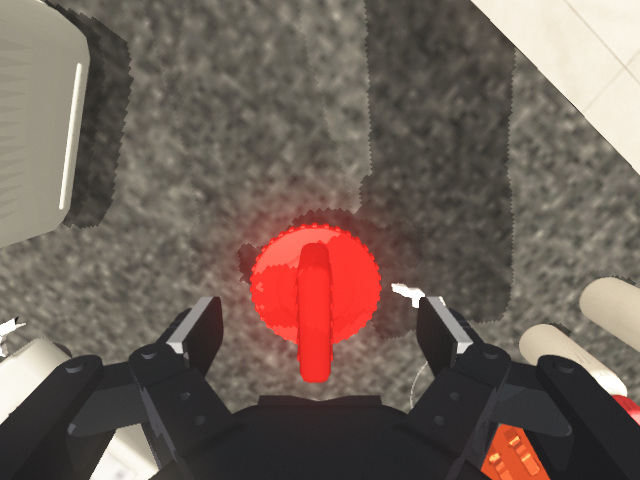

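Emit:
{"op": "move_arm", "data": {
  "targets": [
    [1,[-0.1,-0.2,0],[0,0,0]],
    [1,[0,0,0],[0,0,0]],
    [1,[0,0,0],[0,0,0]],
    [1,[0,0,0],[0,0,0]]
  ]
}}

```text
time_s: 3.63
position: [0.4873, 0.3287, 0.1304]
tcp_rot: [0.0, -0.325, 0.946, 0.0]
wrist_force: [0.6, -0.2, -0.0]
gripper_width: 0.0856
```

```bash
python3 pl.py w4; python3 meas.py w4
```

```text
3.6333 [0.48732427 0.32866188 0.13039751] jaw 127.9910354557637 z [ 7.61112221e-04  4.13945758e-04 -9.99999625e-01] q [-0.308  0.58  -0.452  1.618  0.287  1.009  1.385] F [ 0.58 -0.17 -0.03] T [ 0.031 -0.005 -0.001] w 0.08559813447684289
[ 301  274   35  117 3508] [318.13882554 331.68415051]
wing ((0.48690831661224365, 0.32828590273857117), (0.05141611397266388, 0.012875882908701897), 38.556148529052734)
flange ((0.48785701394081116, 0.3288242816925049), (0.06481976807117462, 0.06812801957130432), 131.2806396484375)
```

Emit:
{"op": "move_arm", "data": {
  "targets": [
    [-1,[0,0,0],[0,0,0]],
    [-1,[0,0,0],[0,0,0]],
    [-1,[0,0,0],[0,0,0]],
    [-1,[0,0,0],[0,0,0]],
    [-1,[0,0,0],[0,0,0]],
    [-1,[0,0,0],[0,0,0]],
    [-1,[0,0,0],[0,0,0]],
    [-1,[0,0,0],[0,0,0]],
    [-1,[0,0,0],[0,0,0]],
    [-1,[0,0,0],[0,0,0]]
  ],
  "grip_force": 80
}}

```text
time_s: 4.52
position: [0.4872, 0.3287, 0.13]
tcp_rot: [0.0, -0.326, 0.946, 0.0]
wrist_force: [0.4, 0.6, 0.9]
gripper_width: 0.012
```

```bash
python3 pl.py w5; python3 meas.py w5
```

```text
4.5167 [0.48716368 0.32874443 0.13000644] jaw 128.00567713353206 z [ 1.96228984e-04  2.66720435e-04 -9.99999945e-01] q [-0.308  0.581 -0.452  1.618  0.287  1.009  1.385] F [0.44 0.57 0.9 ] T [0.027 0.01  0.025] w 0.011987403238263639
[ 300  275   39  117 3564] [319.28731762 332.18602694]
wing ((0.4868742525577545, 0.32868245244026184), (0.05138850212097168, 0.014456843957304955), 37.92532730102539)
flange ((0.481604665517807, 0.32471969723701477), (0.05172508955001831, 0.06486093252897263), 36.51850509643555)
```

View pics/w5.png

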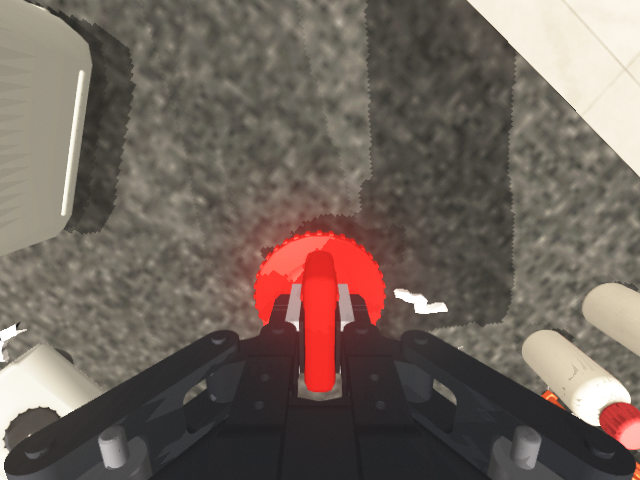

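The plug is gripped, and its wing is centred on the TCP to within 0.5 mm. Next I'll lift it and carry it over the neck.

Emit:
{"op": "move_arm", "data": {
  "targets": [
    [-1,[0,0,1],[0,0,0]],
    [-1,[0,0,3],[0,0,0]],
    [-1,[0,0,4],[0,0,0]],
    [-1,[0,0,4],[0,0,0]],
    [-1,[0.5,-2,4],[0,0,0.03]],
    [-1,[0.8,-3,1],[0,0,0.04]],
    [-1,[0.8,-3,0],[0,0,0.04]],
    [-1,[0.8,-3,0],[0,0,0.04]],
    [-1,[0.8,-3,0],[0,0,0.04]],
    [-1,[0.8,-3,0],[0,0,0.04]],
    [-1,[0.8,-3,0],[0,0,0.04]],
    [-1,[0.8,-3,0],[0,0,0.03]],
    [-1,[0.8,-3,0],[0,0,0.015]],
    [-1,[0.5,-2,0],[0,0,0]],
    [-1,[0.06,-1.2,0],[0,0,0]],
    [-1,[0,0,0],[0,0,0]],
    [-1,[0,0,0],[0,0,0]],
    [-1,[0,0,0],[0,0,0]],
    [-1,[0,0,0],[0,0,0]],
    [-1,[0,0,0],[0,0,0]]
  ]
}}

```text
time_s: 6.23
position: [0.561, 0.0405, 0.2972]
tcp_rot: [0.0, -0.472, 0.882, 0.0]
wrist_force: [-0.6, -0.1, -1.5]
gripper_width: 0.0122
```

```bash
python3 pl.py w6
python3 - <<'E'
from h import *
p,d=manip.camera('side');save('side6',p[120:420,200:520].repeat(2,0).repeat(2,1))
E
```

```text
6.2333 [0.56095391 0.04046165 0.2971558 ] jaw 146.26518272853758 z [ 9.70688408e-05  1.00883488e-03 -9.99999486e-01] q [ 0.232  0.378 -0.461  1.474  0.169  1.329  2.312] F [-0.63 -0.13 -1.51] T [ 0.    -0.     0.028] w 0.012213405183466402
```

View pics/w6.png

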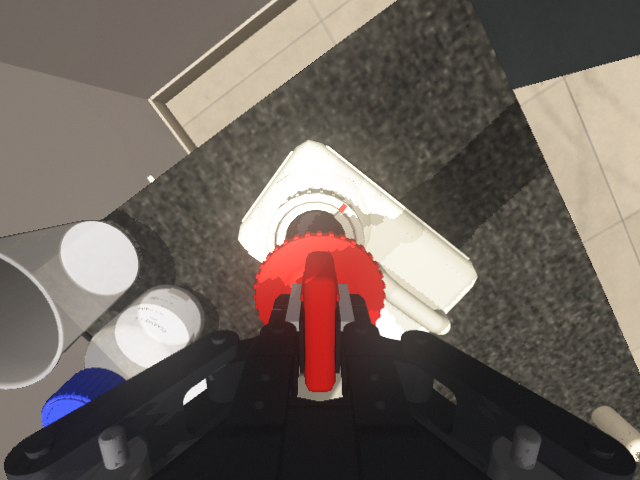

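View pics/side6.png

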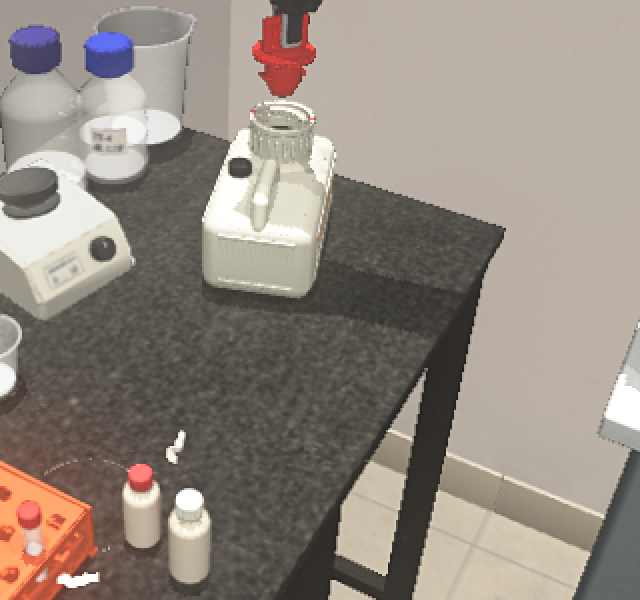

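The plug is above the neck, about 27 mm clear of the mouth. The rim arc is visible around (320,195)–(350,240), with one red mark at (343,208). I'll check the neck centre again from here.

```bash
cat > neck.py <<'E'
from h import *
import sys
n=sys.argv[1];st=manip.observe();print(st['position'])
p=np.load(n+'p.npy');d=np.load(n+'.npy');hs=cv2.cvtColor(p,cv2.COLOR_RGB2HSV)
vv,uu=np.mgrid[150:300,240:420];uv=np.c_[uu.ravel(),vv.ravel()]
P=bydepth('wrist',uv,d[vv,uu].ravel(),st);k=(abs(P[:,2]-.136)<.006)&(hs[vv,uu,1].ravel()<120)
im=np.zeros((480,640),np.uint8);im[uv[k][:,1],uv[k][:,0]]=255
N,l,s,c=cv2.connectedComponentsWithStats(im);i=1+np.argmax(s[1:,4]);print(s[i])
ct=max(cv2.findContours((l==i).astype(np.uint8),0,1)[0],key=cv2.contourArea).reshape(-1,2)
W=onplane('wrist',ct,.136,st)[:,:2]
from scipy.optimize import least_squares
c0=np.array([.5618,.0366]);r=np.linalg.norm(W-c0,axis=1);W=W[(r>.0325)&(r<.040)];print(len(W))
f=least_squares(lambda x:np.linalg.norm(W-x[:2],axis=1)-x[2],[*c0,.036],loss='soft_l1',f_scale=.0005);print(f.x)
f=least_squares(lambda x:np.linalg.norm(W-x[:2],axis=1)-.0357,c0,loss='soft_l1',f_scale=.0005);print(f.x)
mk=(((hs[...,0]<6)|(hs[...,0]>174))&(hs[...,1]>130)).astype(np.uint8)
N,l,s,c=cv2.connectedComponentsWithStats(mk)
for i in range(1,N):
    if 5<s[i,4]<150: 
        q=onplane('wrist',c[i],.136,st)[0,:2];print('mark',c[i],q,'centre',q-.032*np.array([np.cos(np.radians(19.04)),np.sin(np.radians(19.04))]),q+.032*np.array([np.cos(np.radians(19.04)),np.sin(np.radians(19.04))]))
E
python3 neck.py w6
```

```text
[0.56112148 0.03953358 0.29702948]
[ 267  192   98   61 1994]
170
[0.56116336 0.03475015 0.03521974]
[0.56144498 0.0352801 ]
mark [342.12121212 207.66666667] [0.53151487 0.02512062] centre [0.50126556 0.01468132] [0.56176419 0.03555992]
```

Emit:
{"op": "move_arm", "data": {
  "targets": [
    [-1,[0,0,0],[0,0,0]],
    [-1,[0,0,0],[0,0,0]],
    [-1,[0,0,0],[0,0,0]],
    [-1,[0,0,0],[0,0,0]],
    [-1,[0,0,-1],[0,0,0]],
    [-1,[0,0,-1],[0,0,0]],
    [-1,[0,0,0],[0,0,0]],
    [-1,[0,0,0],[0,0,0]],
    [-1,[0,0,0],[0,0,0]],
    [-1,[0,0,0],[0,0,0]]
  ]
}}

```text
time_s: 7.17
position: [0.5615, 0.0381, 0.2771]
tcp_rot: [0.0, -0.47, 0.883, -0.0]
wrist_force: [0.2, 0.0, -1.0]
gripper_width: 0.012
```

```bash
python3 pl.py w7; python3 neck.py w7
```

```text
7.1667 [0.561523   0.03814942 0.27714797] jaw 146.04857082219252 z [ 4.88823970e-04  1.70065591e-04 -9.99999866e-01] q [ 0.234  0.39  -0.457  1.507  0.176  1.285  2.306] F [ 0.21  0.02 -1.  ] T [-0.016 -0.007 -0.053] w 0.01203943830825534
[0.56158276 0.03820471 0.27731431]
[ 265  199  106   60 2053]
169
[0.56107003 0.0356139  0.03522105]
[0.56136757 0.03613075]
mark [347.15  215.875] [0.53136346 0.02637054] centre [0.50111415 0.01593124] [0.56161277 0.03680984]
```

Emit:
{"op": "move_arm", "data": {
  "targets": [
    [-1,[0,-0.16,0],[0,0,0]],
    [-1,[0,0,-1],[0,0,0]],
    [-1,[0,0,-1],[0,0,0]],
    [-1,[0,0,-0.7],[0,0,0]],
    [-1,[0,0,-0.3],[0,0,0]],
    [-1,[0,0,0],[0,0,0]],
    [-1,[0,0,0],[0,0,0]],
    [-1,[0,0,0],[0,0,0]],
    [-1,[0,0,0],[0,0,0]]
  ]
}}

```text
time_s: 7.97
position: [0.5617, 0.0366, 0.2474]
tcp_rot: [0.001, -0.47, 0.883, -0.0]
wrist_force: [0.5, 0.2, -1.2]
gripper_width: 0.0116
```

```bash
python3 pl.py w8;python3 - <<'E'
from h import *
p,d=manip.camera('side');save('side8',p[140:240,290:400].repeat(5,0).repeat(5,1))
E
```

```text
7.9667 [0.56167222 0.0366386  0.24744587] jaw 146.05588476825162 z [ 1.11911118e-03  1.76329168e-04 -9.99999358e-01] q [ 0.234  0.411 -0.452  1.553  0.187  1.219  2.299] F [ 0.48  0.18 -1.25] T [ 0.024  0.022 -0.007] w 0.011599522550938976
```

View pics/side8.png

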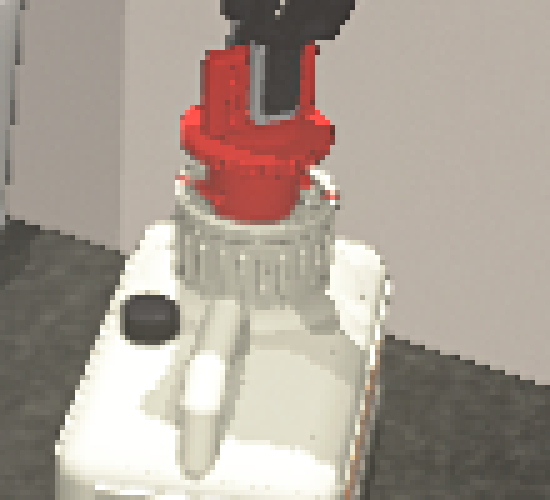

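The plug's nose is in the mouth, centred and upright. I'll now feel for the thread.

Emit:
{"op": "move_arm", "data": {
  "targets": [
    [-1,[0,0,-0.3],[0,0,0]],
    [-1,[0,0,-0.3],[0,0,0]],
    [-1,[0,0,-0.2],[0,0,0]],
    [-1,[0,0,0],[0,0,0]],
    [-1,[0,0,0],[0,0,0]]
  ]
}}

```text
time_s: 8.48
position: [0.5612, 0.0364, 0.2386]
tcp_rot: [-0.0, -0.47, 0.883, 0.0]
wrist_force: [-0.1, 0.1, -0.9]
gripper_width: 0.0121
```

Emit:
{"op": "move_arm", "data": {
  "targets": [
    [-1,[0,0,-0.1],[0,0,0]],
    [-1,[0,0,0],[0,0,0]],
    [-1,[0,0,0],[0,0,0]]
  ]
}}

```text
time_s: 8.73
position: [0.5614, 0.0365, 0.238]
tcp_rot: [0.0, -0.47, 0.883, 0.0]
wrist_force: [-0.5, -0.5, -1.4]
gripper_width: 0.0119
```

```bash
cat > s.py <<'E'
from h import *
st=manip.observe();Rm=q2R(st['tcp_rot']);print(st['time_s'],st['position'].round(4),'jaw',np.degrees(np.arctan2(Rm[1,1],Rm[0,1])).round(2),'z',Rm[:,2].round(4),'F',st['wrist_force'].round(2),'T',st['ft_torque'].round(3),'w',st['gripper_width'].round(4),'q7',st['qpos'][6].round(2),'tau7',st['tau'][6].round(3))
E
python3 s.py
```

```text
Traceback (most recent call last):
  File "s.py", line 2, in <module>
    st=manip.observe();Rm=q2R(st['tcp_rot']);print(st['time_s'],st['position'].round(4),'jaw',np.degrees(np.arctan2(Rm[1,1],Rm[0,1])).round(2),'z',Rm[:,2].round(4),'F',st['wrist_force'].round(2),'T',st['ft_torque'].round(3),'w',st['gripper_width'].round(4),'q7',st['qpos'][6].round(2),'tau7',st['tau'][6].round(3))
                                                                                                                                                                                                                                    ^^^^^^^^^^^^^^^^^^^^^^^^^
AttributeError: 'float' object has no attribute 'round'
```

Emit:
{"op": "move_arm", "data": {
  "targets": [
    [-1,[0,0,-0.1],[0,0,0]],
    [-1,[0,0,0],[0,0,0]],
    [-1,[0,0,-0.1],[0,0,0]],
    [-1,[0,0,0],[0,0,0]],
    [-1,[0,0,0],[0,0,0]]
  ]
}}

```text
time_s: 9.15
position: [0.5616, 0.0366, 0.2375]
tcp_rot: [0.001, -0.47, 0.883, -0.0]
wrist_force: [-1.9, -0.5, 5.8]
gripper_width: 0.0117
```

```bash
sed -i "s/st\['gripper_width'\].round(4)/round(st['gripper_width'],4)/" s.py;python3 s.py
```

```text
9.15 [0.5616 0.0366 0.2375] jaw 146.04 z [ 1.5e-03 -2.0e-04 -1.0e+00] F [-1.9  -0.53  5.83] T [-0.038  0.511  0.022] w 0.0117 q7 2.3 tau7 -0.013
```

Contact at TCP z 0.2375, which matches the height expected for resting on the thread. Start turning clockwise, following the lead of 0.286 mm per 0.1 rad.

Emit:
{"op": "move_arm", "data": {
  "targets": [
    [-1,[0,0,-0.02],[0,0,-0.05]],
    [-1,[0,0,-0.03],[0,0,-0.1]],
    [-1,[0,0,-0.03],[0,0,-0.1]],
    [-1,[0,0,-0.03],[0,0,-0.1]],
    [-1,[0,0,-0.03],[0,0,-0.1]],
    [-1,[0,0,0],[0,0,0]]
  ]
}}

```text
time_s: 9.65
position: [0.5616, 0.0371, 0.2362]
tcp_rot: [0.001, -0.26, 0.966, -0.0]
wrist_force: [-2.3, 0.0, 5.9]
gripper_width: 0.0116
```

```bash
python3 s.py
```

```text
9.65 [0.5616 0.0371 0.2362] jaw 120.1 z [ 1.8e-03  2.0e-04 -1.0e+00] F [-2.26  0.    5.87] T [0.042 0.441 0.006] w 0.0116 q7 1.87 tau7 -0.596
```

Emit:
{"op": "move_arm", "data": {
  "targets": [
    [-1,[0,0,-0.028],[0,0,-0.1]],
    [-1,[0,0,-0.028],[0,0,-0.1]],
    [-1,[0,0,-0.028],[0,0,-0.1]],
    [-1,[0,0,-0.028],[0,0,-0.1]],
    [-1,[0,0,-0.028],[0,0,-0.1]],
    [-1,[0,0,-0.028],[0,0,-0.1]],
    [-1,[0,0,-0.028],[0,0,-0.1]],
    [-1,[0,0,-0.028],[0,0,-0.1]]
  ]
}}

```text
time_s: 10.32
position: [0.5618, 0.038, 0.234]
tcp_rot: [0.001, 0.137, 0.991, 0.001]
wrist_force: [-1.5, 1.9, 4.5]
gripper_width: 0.0118
```

```bash
python3 s.py
```

```text
10.3167 [0.5618 0.038  0.234 ] jaw 74.23 z [ 0.0024  0.0019 -1.    ] F [-1.5   1.89  4.54] T [0.242 0.316 0.079] w 0.0118 q7 1.13 tau7 0.855
```

Emit:
{"op": "move_arm", "data": {
  "targets": [
    [-1,[0,0,-0.028],[0,0,-0.1]],
    [-1,[0,0,-0.028],[0,0,-0.1]],
    [-1,[0,0,-0.028],[0,0,-0.1]],
    [-1,[0,0,-0.028],[0,0,-0.1]],
    [-1,[0,0,0],[0,0,0]]
  ]
}}

```text
time_s: 10.73
position: [0.5621, 0.0377, 0.2328]
tcp_rot: [0.001, 0.33, 0.944, 0.001]
wrist_force: [-1.0, 1.1, 6.4]
gripper_width: 0.0118
```

```bash
python3 s.py
```

```text
10.7333 [0.5621 0.0377 0.2328] jaw 51.47 z [ 0.0031  0.0012 -1.    ] F [-1.02  1.06  6.42] T [ 0.229  0.236 -0.003] w 0.0118 q7 0.76 tau7 -0.649
```

Emit:
{"op": "move_arm", "data": {
  "targets": [
    [-1,[0,0,-0.022],[0,0,-0.08]],
    [-1,[0,0,-0.022],[0,0,-0.08]],
    [-1,[0,0,-0.022],[0,0,-0.08]],
    [-1,[0,0,-0.022],[0,0,-0.08]]
  ]
}}

```text
time_s: 11.07
position: [0.5625, 0.0377, 0.232]
tcp_rot: [0.001, 0.476, 0.879, 0.002]
wrist_force: [0.4, 0.9, 5.8]
gripper_width: 0.0118
```

```bash
python3 s.py
```

```text
11.0667 [0.5625 0.0377 0.232 ] jaw 33.13 z [ 0.0041  0.0016 -1.    ] F [0.45 0.88 5.82] T [0.21  0.051 0.018] w 0.0118 q7 0.46 tau7 0.687
```

Emit:
{"op": "move_arm", "data": {
  "targets": [
    [-1,[0,0,-0.022],[0,0,-0.08]],
    [-1,[0,0,-0.022],[0,0,-0.08]]
  ]
}}

```text
time_s: 11.23
position: [0.5625, 0.0377, 0.2315]
tcp_rot: [0.001, 0.545, 0.838, 0.002]
wrist_force: [-0.8, 1.5, 4.4]
gripper_width: 0.0119
```

```bash
python3 s.py
```

```text
11.2333 [0.5625 0.0377 0.2315] jaw 23.96 z [ 0.0041  0.0016 -1.    ] F [-0.84  1.51  4.36] T [0.287 0.049 0.072] w 0.0119 q7 0.31 tau7 0.686
```

Emit:
{"op": "move_arm", "data": {
  "targets": [
    [-1,[0,0,-0.022],[0,0,-0.08]],
    [-1,[0,0,-0.022],[0,0,-0.08]]
  ]
}}

```text
time_s: 11.4
position: [0.5626, 0.0377, 0.2311]
tcp_rot: [0.001, 0.61, 0.792, 0.002]
wrist_force: [0.2, 0.9, 6.3]
gripper_width: 0.0121
```

```bash
python3 s.py
```

```text
11.4 [0.5626 0.0377 0.2311] jaw 14.79 z [ 0.0043  0.0016 -1.    ] F [0.2  0.91 6.33] T [0.272 0.038 0.015] w 0.0121 q7 0.16 tau7 0.688
```

Emit:
{"op": "move_arm", "data": {
  "targets": [
    [-1,[0,0,-0.022],[0,0,-0.08]],
    [-1,[0,0,-0.022],[0,0,-0.08]]
  ]
}}

```text
time_s: 11.57
position: [0.5625, 0.0376, 0.2306]
tcp_rot: [0.001, 0.672, 0.741, 0.002]
wrist_force: [-0.1, 1.7, 6.0]
gripper_width: 0.012
```

```bash
python3 s.py
```

```text
11.5667 [0.5625 0.0376 0.2306] jaw 5.62 z [ 0.0041  0.0014 -1.    ] F [-0.13  1.72  6.  ] T [ 0.212 -0.005  0.047] w 0.012 q7 0.01 tau7 0.687
```

Emit:
{"op": "move_arm", "data": {
  "targets": [
    [-1,[0,0,-0.02],[0,0,-0.07]],
    [-1,[0,0,-0.02],[0,0,-0.07]]
  ]
}}

```text
time_s: 11.73
position: [0.5625, 0.0375, 0.2302]
tcp_rot: [0.001, 0.722, 0.692, 0.002]
wrist_force: [-0.6, 1.9, 4.6]
gripper_width: 0.0119
```

```bash
python3 s.py
```

```text
11.7333 [0.5625 0.0375 0.2302] jaw -2.37 z [ 0.0041  0.0014 -1.    ] F [-0.59  1.9   4.64] T [ 0.195 -0.011  0.083] w 0.0119 q7 -0.12 tau7 0.592
```

Emit:
{"op": "move_arm", "data": {
  "targets": [
    [-1,[0,0,-0.02],[0,0,-0.07]],
    [-1,[0,0,-0.02],[0,0,-0.07]]
  ]
}}

```text
time_s: 11.9
position: [0.5626, 0.0376, 0.2297]
tcp_rot: [0.001, 0.768, 0.64, 0.002]
wrist_force: [0.2, 1.1, 3.9]
gripper_width: 0.0119
```

```bash
python3 s.py
```

```text
11.9 [0.5626 0.0376 0.2297] jaw -10.39 z [ 0.0042  0.0015 -1.    ] F [0.16 1.08 3.94] T [ 0.197 -0.051  0.061] w 0.0119 q7 -0.25 tau7 0.597
```

Emit:
{"op": "move_arm", "data": {
  "targets": [
    [-1,[0,0,-0.02],[0,0,-0.07]],
    [-1,[0,0,-0.02],[0,0,-0.07]]
  ]
}}

```text
time_s: 12.07
position: [0.5626, 0.0376, 0.2293]
tcp_rot: [0.001, 0.811, 0.585, 0.002]
wrist_force: [0.5, 0.7, 5.3]
gripper_width: 0.0116
```

```bash
python3 s.py
```

```text
12.0667 [0.5626 0.0376 0.2293] jaw -18.41 z [ 0.0041  0.0015 -1.    ] F [0.54 0.71 5.31] T [ 0.205 -0.002  0.01 ] w 0.0116 q7 -0.38 tau7 0.597
```

Emit:
{"op": "move_arm", "data": {
  "targets": [
    [-1,[0,0,-0.02],[0,0,-0.07]],
    [-1,[0,0,-0.02],[0,0,-0.07]]
  ]
}}

```text
time_s: 12.23
position: [0.5626, 0.0375, 0.2289]
tcp_rot: [0.0, 0.85, 0.527, 0.002]
wrist_force: [1.4, 0.3, 4.3]
gripper_width: 0.0117
```

```bash
python3 s.py
```

```text
12.2333 [0.5626 0.0375 0.2289] jaw -26.44 z [ 0.004   0.0014 -1.    ] F [1.45 0.3  4.33] T [ 0.226 -0.03   0.053] w 0.0117 q7 -0.51 tau7 0.583
```

Emit:
{"op": "move_arm", "data": {
  "targets": [
    [-1,[0,0,-0.02],[0,0,-0.07]],
    [-1,[0,0,-0.02],[0,0,-0.07]]
  ]
}}

```text
time_s: 12.4
position: [0.5627, 0.0374, 0.2286]
tcp_rot: [0.0, 0.885, 0.466, 0.002]
wrist_force: [-0.4, 0.3, 5.8]
gripper_width: 0.0121
```

```bash
python3 s.py
```

```text
12.4 [0.5627 0.0374 0.2286] jaw -34.45 z [ 0.0044  0.0012 -1.    ] F [-0.43  0.28  5.79] T [ 0.206 -0.028  0.122] w 0.0121 q7 -0.64 tau7 0.517
```

Emit:
{"op": "move_arm", "data": {
  "targets": [
    [-1,[0,0,-0.02],[0,0,-0.07]],
    [-1,[0,0,-0.02],[0,0,-0.07]]
  ]
}}

```text
time_s: 12.57
position: [0.5628, 0.0373, 0.2285]
tcp_rot: [0.0, 0.915, 0.403, 0.002]
wrist_force: [-0.3, 1.0, 6.8]
gripper_width: 0.0118
```

```bash
python3 s.py
```

```text
12.5667 [0.5628 0.0373 0.2285] jaw -42.47 z [ 0.0048  0.0011 -1.    ] F [-0.31  0.98  6.77] T [ 0.121 -0.019  0.132] w 0.0118 q7 -0.77 tau7 0.491
```

Emit:
{"op": "move_arm", "data": {
  "targets": [
    [-1,[0,0,-0.012],[0,0,-0.05]],
    [-1,[0,0,-0.012],[0,0,-0.05]]
  ]
}}

```text
time_s: 12.73
position: [0.5629, 0.0372, 0.2285]
tcp_rot: [0.001, 0.934, 0.357, 0.003]
wrist_force: [0.1, 1.0, 7.1]
gripper_width: 0.0121
```

```bash
python3 s.py
```

```text
12.7333 [0.5629 0.0372 0.2285] jaw -48.14 z [ 5.1e-03  9.0e-04 -1.0e+00] F [0.1  1.04 7.13] T [0.125 0.056 0.21 ] w 0.0121 q7 -0.87 tau7 0.272
```

Emit:
{"op": "move_arm", "data": {
  "targets": [
    [-1,[0,0,-0.012],[0,0,-0.05]],
    [-1,[0,0,-0.012],[0,0,-0.05]]
  ]
}}

```text
time_s: 12.9
position: [0.5629, 0.037, 0.2285]
tcp_rot: [0.0, 0.951, 0.31, 0.003]
wrist_force: [-0.0, 0.2, 7.9]
gripper_width: 0.0119
```

```bash
python3 s.py
```

```text
12.9 [0.5629 0.037  0.2285] jaw -53.88 z [ 5.3e-03  8.0e-04 -1.0e+00] F [-0.03  0.16  7.91] T [0.121 0.109 0.212] w 0.0119 q7 -0.96 tau7 0.3
```

Since jaw −33° the plug has stayed at one height while the torque has climbed to 0.2 N m. The taper is on the ring and the lugs are taking up their axial play. I'll go on in small steps.

Emit:
{"op": "move_arm", "data": {
  "targets": [
    [-1,[0,0,0],[0,0,-0.05]],
    [-1,[0,0,0],[0,0,-0.05]]
  ]
}}

```text
time_s: 13.07
position: [0.563, 0.0369, 0.2284]
tcp_rot: [0.0, 0.965, 0.262, 0.003]
wrist_force: [-0.0, 0.4, 8.1]
gripper_width: 0.0123
```

```bash
python3 s.py
```

```text
13.0667 [0.563  0.0369 0.2284] jaw -59.61 z [ 5.4e-03  6.0e-04 -1.0e+00] F [-0.02  0.42  8.06] T [0.014 0.056 0.183] w 0.0123 q7 -1.05 tau7 0.284
```

Emit:
{"op": "move_arm", "data": {
  "targets": [
    [-1,[0,0,0],[0,0,-0.05]],
    [-1,[0,0,0],[0,0,-0.03]]
  ]
}}

```text
time_s: 13.23
position: [0.5631, 0.0369, 0.2285]
tcp_rot: [0.0, 0.975, 0.224, 0.003]
wrist_force: [0.6, -0.1, 7.5]
gripper_width: 0.0118
```

```bash
python3 s.py
```

```text
13.2333 [0.5631 0.0369 0.2285] jaw -64.16 z [ 5.6e-03  4.0e-04 -1.0e+00] F [ 0.55 -0.06  7.49] T [-0.041  0.054  0.219] w 0.0118 q7 -1.13 tau7 -0.107
```

Emit:
{"op": "move_arm", "data": {
  "targets": [
    [-1,[0,0,0],[0,0,-0.04]],
    [-1,[0,0,0],[0,0,-0.04]]
  ]
}}

```text
time_s: 13.4
position: [0.5631, 0.0368, 0.2283]
tcp_rot: [0.0, 0.983, 0.185, 0.003]
wrist_force: [1.3, -0.4, 5.8]
gripper_width: 0.0121
```

```bash
python3 s.py
```

```text
13.4 [0.5631 0.0368 0.2283] jaw -68.71 z [ 5.6e-03  2.0e-04 -1.0e+00] F [ 1.29 -0.43  5.78] T [-0.089  0.009  0.318] w 0.0121 q7 -1.2 tau7 0.076
```

Emit:
{"op": "move_arm", "data": {
  "targets": [
    [-1,[0,0,0],[0,0,-0.04]],
    [-1,[0,0,0],[0,0,-0.03]]
  ]
}}

```text
time_s: 13.57
position: [0.5631, 0.0367, 0.2282]
tcp_rot: [0.0, 0.989, 0.15, 0.003]
wrist_force: [1.5, -0.0, 5.6]
gripper_width: 0.0118
```

```bash
python3 s.py
```

```text
13.5667 [0.5631 0.0367 0.2282] jaw -72.7 z [ 0.0055 -0.     -1.    ] F [ 1.52 -0.02  5.55] T [-0.1   -0.092  0.343] w 0.0118 q7 -1.27 tau7 -0.178
```

Emit:
{"op": "move_arm", "data": {
  "targets": [
    [-1,[0,0,-0.01],[0,0,-0.03]],
    [-1,[0,0,-0.01],[0,0,-0.03]]
  ]
}}

```text
time_s: 13.73
position: [0.5632, 0.0366, 0.2281]
tcp_rot: [0.001, 0.993, 0.121, 0.003]
wrist_force: [1.2, -0.4, 6.3]
gripper_width: 0.0119
```

```bash
python3 s.py
```

```text
13.7333 [0.5632 0.0366 0.2281] jaw -76.08 z [ 5.7e-03 -4.0e-04 -1.0e+00] F [ 1.2  -0.4   6.25] T [-0.178  0.031  0.771] w 0.0119 q7 -1.32 tau7 -0.457
```

Emit:
{"op": "move_arm", "data": {
  "targets": [
    [-1,[0,0,-0.01],[0,0,-0.03]],
    [-1,[0,0,-0.01],[0,0,-0.03]]
  ]
}}

```text
time_s: 13.9
position: [0.5632, 0.0366, 0.228]
tcp_rot: [0.001, 0.996, 0.092, 0.003]
wrist_force: [0.6, -0.7, 7.3]
gripper_width: 0.0122
```

```bash
python3 s.py
```

```text
13.9 [0.5632 0.0366 0.228 ] jaw -79.46 z [ 5.8e-03 -8.0e-04 -1.0e+00] F [ 0.61 -0.66  7.28] T [-0.169  0.108  0.766] w 0.0122 q7 -1.38 tau7 -0.479
```

Torque jumped to 0.77 N m, which is above the snug window. I'll stop turning and read it at rest.

Emit:
{"op": "move_arm", "data": {
  "targets": [
    [-1,[0,0,0],[0,0,0]],
    [-1,[0,0,0],[0,0,0]]
  ]
}}

```text
time_s: 14.07
position: [0.5632, 0.0366, 0.228]
tcp_rot: [0.0, 0.996, 0.092, 0.003]
wrist_force: [0.7, 0.4, 7.1]
gripper_width: 0.012
```

```bash
python3 s.py;python3 - <<'E'
from h import *
for i in range(1):
    p,d=manip.camera('side');save('side9',p[140:240,290:400].repeat(5,0).repeat(5,1))
    print(manip.observe()['ft_torque'])
E
python3 pl.py w9
```

```text
14.0667 [0.5632 0.0366 0.228 ] jaw -79.48 z [ 5.8e-03 -4.0e-04 -1.0e+00] F [0.69 0.42 7.08] T [-0.159  0.018  0.317] w 0.012 q7 -1.37 tau7 -0.35
[-0.18500241  0.0128398   0.29989469]
14.1167 [0.56321341 0.03654498 0.22795426] jaw -79.4828958179442 z [ 5.77953401e-03 -3.43087706e-04 -9.99983239e-01] q [-0.321  0.396  0.305  1.603 -0.126  1.156 -1.375] F [1.58 0.04 6.51] T [-0.185  0.013  0.3  ] w 0.011721639866684647
```

View pics/side9.png

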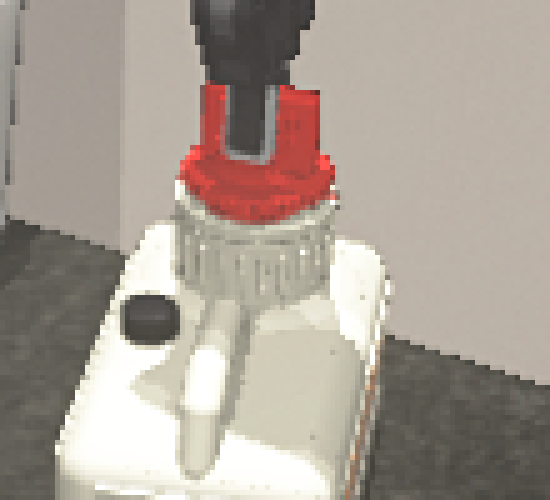

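View pics/w9.png

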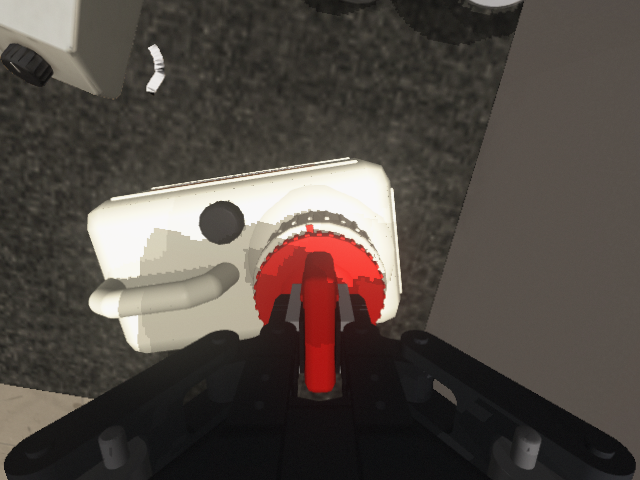

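Standing torque is 0.3 N m and the turning torque peaked at 0.77, so it is tight and short of stripping; I won't turn further. The side view shows the plug upright, with the flange a few mm above the mouth. Next I'll ease off the downward push and release.

Emit:
{"op": "move_arm", "data": {
  "targets": [
    [-1,[0,0,0.05],[0,0,0]],
    [-1,[0,0,0.05],[0,0,0]],
    [-1,[0,0,0],[0,0,0]]
  ]
}}

```text
time_s: 14.42
position: [0.5632, 0.0365, 0.2279]
tcp_rot: [0.0, 0.996, 0.091, 0.003]
wrist_force: [3.9, 0.2, 4.8]
gripper_width: 0.0119
```

```bash
python3 s.py
```

```text
14.4167 [0.5632 0.0365 0.2279] jaw -79.58 z [ 5.3e-03 -3.0e-04 -1.0e+00] F [3.92 0.19 4.76] T [-0.16  -0.681  0.441] w 0.0119 q7 -1.38 tau7 -0.44
```

Emit:
{"op": "move_arm", "data": {
  "targets": [
    [0.2,[0,0,0],[0,0,0]],
    [0.2,[0,0,0],[0,0,0]],
    [0.2,[0,0,0],[0,0,0]],
    [0.2,[0,0,0],[0,0,0]],
    [0.2,[0,0,0],[0,0,0]],
    [0.2,[0,0,0],[0,0,0]]
  ]
}}

```text
time_s: 14.92
position: [0.5609, 0.0365, 0.2263]
tcp_rot: [-0.0, 0.996, 0.09, -0.001]
wrist_force: [-0.3, 0.8, -0.5]
gripper_width: 0.0511
```

```bash
python3 pl.py w10
python3 - <<'E'
from h import *
from meas import plug
st=manip.observe()
for zo in (.098,): plug('w10',st,zo)
E
```

```text
14.9167 [0.56093785 0.03649039 0.22628943] jaw -79.70643069746525 z [-1.24384148e-03 -2.10796437e-05 -9.99999226e-01] q [-0.321  0.397  0.306  1.606 -0.127  1.159 -1.378] F [-0.25  0.77 -0.51] T [-0.013  0.025 -0.035] w 0.05109408980394835
[ 303  270   35  120 3712] [320.29283405 329.0234375 ]
wing ((0.5632792711257935, 0.036659419536590576), (0.05161970108747482, 0.012624794617295265), 10.9605712890625)
flange ((0.565112829208374, 0.037305619567632675), (0.06085347384214401, 0.06143023818731308), 101.89336395263672)
```

View pics/w10.png

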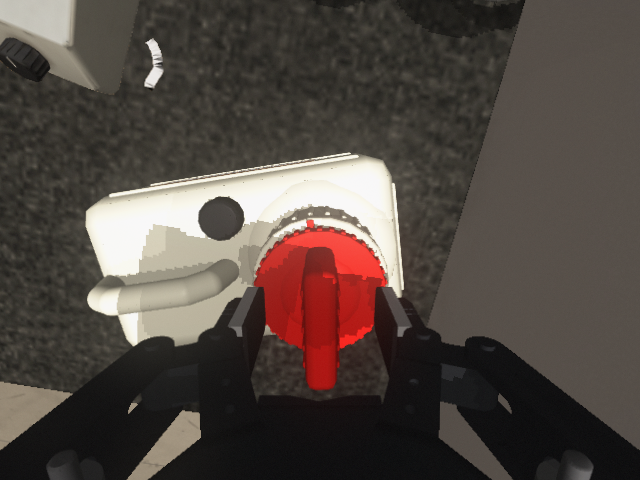

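The plug stayed put on release, with the wing at 10.9° against 10.4° gripped. The 0.77 reading may have included side load, since the plug sits about 1.5 mm off in x. To be sure it is tight, I'll regrip centred on the plug and check the torque with no downward push.

Emit:
{"op": "move_arm", "data": {
  "targets": [
    [0.2,[0.2,0,0.15],[0,0,0]],
    [-1,[0,0,0],[0,0,0]],
    [-1,[0,0,0],[0,0,0]],
    [-1,[0,0,0],[0,0,0]],
    [-1,[0,0,0],[0,0,0]],
    [-1,[0,0,0],[0,0,0]],
    [-1,[0,0,0],[0,0,0]],
    [-1,[0,0,0],[0,0,0]]
  ]
}}

```text
time_s: 15.63
position: [0.5634, 0.0366, 0.2285]
tcp_rot: [0.0, 0.996, 0.09, 0.0]
wrist_force: [-0.8, 0.6, 2.7]
gripper_width: 0.0118
```

```bash
python3 s.py
```

```text
15.6333 [0.5634 0.0366 0.2285] jaw -79.65 z [ 3.e-04 -1.e-04 -1.e+00] F [-0.75  0.62  2.68] T [-0.018  0.135  0.333] w 0.0118 q7 -1.38 tau7 -0.358
```

Emit:
{"op": "move_arm", "data": {
  "targets": [
    [-1,[0,0,0],[0,0,-0.02]]
  ]
}}

```text
time_s: 15.72
position: [0.5634, 0.0366, 0.2284]
tcp_rot: [0.0, 0.997, 0.08, 0.0]
wrist_force: [-0.7, -0.6, 2.4]
gripper_width: 0.0117
```

```bash
python3 s.py
```

```text
15.7167 [0.5634 0.0366 0.2284] jaw -80.78 z [ 3.e-04 -3.e-04 -1.e+00] F [-0.7  -0.64  2.41] T [-0.109  0.151  0.803] w 0.0117 q7 -1.4 tau7 -0.569
```

With no side load the turning torque is 0.80 N m, so the plug is definitely tight and still below the strip limit. Time to release, retreat straight up and check.

Emit:
{"op": "move_arm", "data": {
  "targets": [
    [-1,[0,0,0],[0,0,0]],
    [0.2,[0,0,0],[0,0,0]],
    [0.2,[0,0,0],[0,0,0]],
    [0.2,[0,0,0],[0,0,0]],
    [0.2,[0,0,0],[0,0,0]],
    [0.2,[0,0,0],[0,0,0]],
    [0.2,[0,0,0],[0,0,0]],
    [0.2,[0,0,1],[0,0,0]],
    [0.2,[0,0,2],[0,0,0]],
    [0.2,[0,0,3],[0,0,0]],
    [0.2,[0,0,3],[0,0,0]],
    [0.2,[0,0,1],[0,0,0]],
    [0.2,[0,0,0],[0,0,0]],
    [0.2,[0,0,0],[0,0,0]],
    [0.2,[0,0,0],[0,0,0]],
    [0.2,[0,0,0],[0,0,0]],
    [0.2,[0,0,0],[0,0,0]],
    [0.2,[0,0,0],[0,0,0]]
  ]
}}

```text
time_s: 17.22
position: [0.5629, 0.0366, 0.3269]
tcp_rot: [0.0, 0.997, 0.08, -0.001]
wrist_force: [-0.9, -0.6, 0.5]
gripper_width: 0.0515
```

```bash
python3 pl.py w11
python3 - <<'E'
from h import *
from meas import plug
st=manip.observe()
plug('w11',st,.098)
p=np.load('w11p.npy');d=np.load('w11.npy');h=cv2.cvtColor(p,cv2.COLOR_RGB2HSV)
m=(((h[...,0]<6)|(h[...,0]>174))&(h[...,1]>150));v,u=np.where(m);P=bydepth('wrist',np.c_[u,v],d[v,u],st)
a=P[(abs(P[:,2]-.186)<.004)];b=P[abs(P[:,2]-.148)<.005];print('top z',np.median(a[:,2]),'flange z',np.median(b[:,2]),len(b))
A=np.c_[b[:,:2]-b[:,:2].mean(0),np.ones(len(b))];print('flange tilt',np.linalg.lstsq(A,b[:,2],rcond=None)[0])
p,d=manip.camera('side');save('side11',p)
E
```

```text
17.2167 [0.56287102 0.0365548  0.32693732] jaw -80.84062899720334 z [-2.49343737e-03 -3.23263946e-04 -9.99996839e-01] q [-0.331  0.337  0.323  1.437 -0.107  1.387 -1.416] F [-0.86 -0.62  0.54] T [ 0.001 -0.013  0.038] w 0.051450990613765096
[ 310  217   20   73 1304] [319.59125767 253.14263804]
wing ((0.562811017036438, 0.03667175769805908), (0.05129870027303696, 0.012778042815625668), 9.609774589538574)
flange ((0.5620907545089722, 0.03673907741904259), (0.0636889711022377, 0.06420864909887314), 113.3734359741211)
top z 0.18627673127723268 flange z 0.1491395458664494 3066
flange tilt [ 4.93709508e-06 -2.12392537e-03  1.49367292e-01]
```

View pics/w11.png

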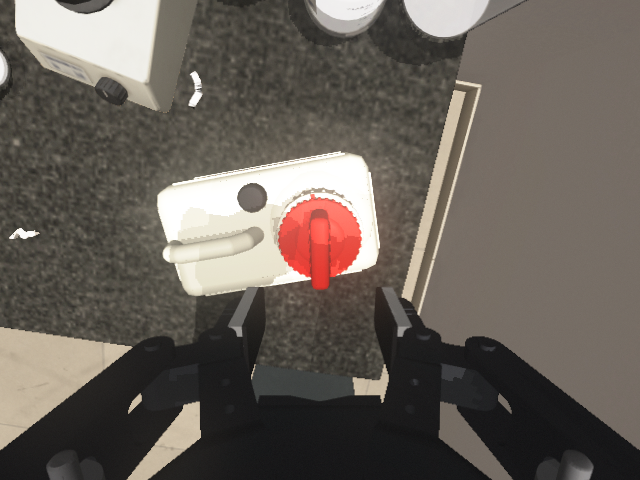

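View pics/side11.png

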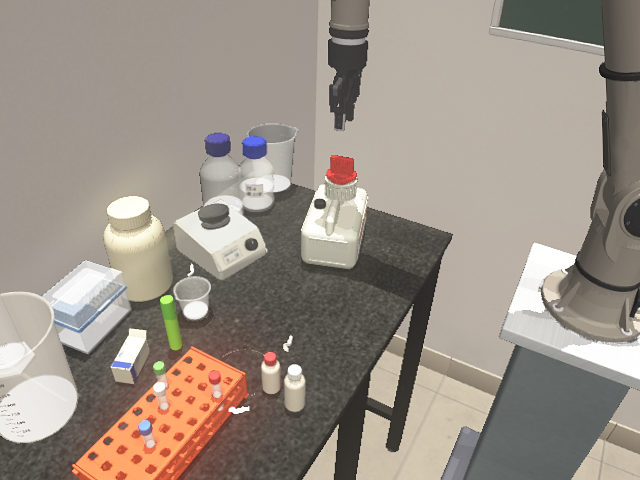

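The plug stands upright (tilt about 0.002 rad) and centred to about 1 mm. Its nose is about 38 mm below the mouth, the wing didn't move on release, and the small ware is where it was.

```bash
python3 -c "
from bench import manip
print(manip.finish_job())"
```

```text
the job is handed in; nothing more can be done
None
```

The red plug is screwed into the can's neck and tight, but the turning torque reached 0.8 N m, above the 0.3–0.6 N m snug range. I handed the job in at about 17 s; it gives no verdict.

**What I did:** I gripped the plug by its wing, set it in the neck about 37° anticlockwise of the marks and felt it land on the thread. I then turned it about 227° clockwise. The taper met the ring at about 180°.

**Torque:** It went from 0.34 to 0.77 N m in one small step, and I read it too late to stop inside the range. After letting go I regripped to check, turning about 1° more, and read 0.80 N m with almost no side load. The strip limit is about 1 N m. I felt no slipping and left it there. Standing still it read 0.3–0.44 N m.

**Last checks after release:**
- **Depth:** the nose is about 38 mm below the mouth.
- **Position:** the plug is centred to about 1 mm, and the flange tilt is about 0.002 rad.
- **Hold:** the wing angle did not spring back.
- **Surroundings:** the bottles, beaker and marker look unmoved in the side view, and the gripper is about 10 cm clear.

**Not measured directly:** the pull on the thread can't be read, so I judged tightness from the torque alone.

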